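# Hang the driver holder on its keyhole screw

## Task

Hang the blue screwdriver holder on the stand: take it by the black grip tab, pass its keyhole over the screw head with the plate flat against the stand, then push it straight down until it is fully home and both spring balls have snapped into its catch holes, and let go. Go gently, feeling for the screw: keep the push on the stand below 30 N, and leave the other things on the cart alone.

Things in the scene. Friction and masses are not known exactly. Their poses are not given: they have to be found in the camera images.
- stand: Grey steel stand fixed to the cart: upright panel 130 mm wide, 115 mm tall; foot 10 mm thick from 20 mm before the face to 80 mm behind. Origin: on the cart top under the middle of the face. x points into the panel, y left, z up; the face is the plane x = 0 and looks to -x. In the face sits flush a light-metal crossbar (84 x 24 mm) that carries a screw and two catch balls
- stand_mid (a point): Fixed point on the stand's face, 100 mm up, on its centre line: the middle of the crossbar's adjusting range. The crossbar is clamped with its own middle anywhere from 12 mm below to 12 mm above this point; that height is NOT reported, find it by touch or sight. The screw and balls sit at the crossbar's mid height. Same axes as the stand
- catch_left (a joint): Left spring ball catch, 28 mm left of the screw, its 10 mm steel ball stands 4 mm out of the face. Value in m: 0 = ball fully out (free, or snapped into a catch hole), 0.002 to 0.004 = pressed back by the flat of the holder's plate. Spring force 1.8 N when out, 3.8 N fully pressed
- catch_right (a joint): Right spring ball catch, 28 mm right of the screw; otherwise like the left one. The screw between them, on the stand's centre line, sticks out to -x: shank 6 mm thick, 6.5 mm long, then a round head 14 mm across and 4 mm thick. So the head's front is 10.5 mm before the face, its top 7 mm above the crossbar's mid height
- holder: Blue screwdriver holder, 0.24 to 0.40 kg, loose, standing upright. Origin: middle of the underside of its back plate, at half its thickness; x towards the plate's back, y left, z up. Back plate 100 mm wide, 100 tall, 5 thick, with flat back and underside. A 6 mm thick ledge with three driver holes reaches 50 mm to -x from the plate, level with the underside
- holder_grip (a point): Middle of the holder's black grip tab, on top of the back plate, 136 mm above the underside; same axes as the holder. The tab is 14 mm thick (along the holder's x), 40 mm wide (along y) and reaches from 100 to 160 mm above the underside; grasp it from above across its thickness
- holder_entry (a point): Centre of the keyhole's round entry hole (18 mm across) on the back face of the holder's plate, 40 mm above the underside, on the centre line; same axes as the holder. From this hole a slot 9 mm wide runs straight up, ending 65 mm above the underside
- holder_home (a point): Point on the plate's back face, 62 mm above the underside, where the screw's axis is when the holder is home (20 mm down from entry). Catch holes, 11 mm across, lie 28 mm left and right of it. With the head through, the balls press the plate outwards against the head (1.5 mm play) and brake it: push down with about 2 to 12 N; it stops hard when home
- insert_box_1: Bystander: blue insert box with black lid, 32x55x23 mm; origin under its middle. Leave alone
- insert_box_2: Bystander: red insert box with black lid, 32x55x23 mm; origin under its middle. Leave alone
- collet_2: Bystander: steel collet, 33 mm across, 42 mm tall; origin under its middle. Leave alone
- tbolt_1: Bystander: dark T-bolt with nut, lying, 66 mm long, 30 mm high; origin under its middle. Leave alone
- stone: Bystander: yellow stone holder, 32x100x23 mm; origin under its middle. Leave alone
- oiler: Bystander: white squeeze bottle with red spout, 57 mm across, 151 mm tall; origin under its middle. Leave alone

How it is judged:
By the outcome, as a careful person would: the job done as asked, in the order asked, and still so for the second after the job is handed in, with the robot touching nothing.
It also fails if it takes over 48 s, if anything falls off the work surface, if the arm or the gripper's body presses on something with over 40 N, if the wrist force passes 120 N, or if a joint passes its speed limit or range.

## Robot

A 6-joint arm with a two-finger parallel gripper is mounted at the origin on a cart in front of the work surface, level with it; the furniture and walls round the work are solid. World frame = base frame: x ahead of the robot, y to its left, z up, the work surface at z = 0. Lengths are in mm, angles in degrees, forces in N, time in s.
With the tool pointing down it reaches from about 300 to 850 mm from the base axis. Payload 4.2 kg.
Tool frame: the origin (TCP) lies at the very end of the fingers, on their centre line; the grasp point (between the pads) lies env.grip_point_offset behind it (env.grip_point_offset is the distance from the TCP to the grasp point, in mm); z points along the fingers, y is the direction in which the jaws open and shut (so a half turn about z gives the same grasp; the last joint's range is limited). The gripper opens to 91 mm and grips with 3 to 60 N. Pads are 32 mm wide; open, the fingers measure 118 mm over their backs; the gripper's body (76 mm by 178 mm) begins 60 mm behind the grasp point.
Start: joints at [-68.526, 18.312, 89.639, -0, 72.044, -1.146], TCP at [221.164, -530.786, 174.676] pointing down, gripper open.
Joint ranges: [-177.97, 177.97], [-48.28, 115.42], [12.27, 149.76], [-77.06, 257.06], [2.81, 150.46], [-146.56, 146.56]. Speed limits (degrees/s): [147.25, 147.25, 180, 180, 180, 180].

## Interface

Orientations are given as [roll, pitch, yaw] about the fixed x, y, z axes, in that order (R = Rz(yaw) Ry(pitch) Rx(roll)).
In Python, from workcell import env, grab_frame, camera_params gives the robot as it stands. The module is installed in compiled form; this text tells all that it offers.
- The arm moves only by the shell command python3 -m creep 'ROWS' [OPENING] [FORCE]. ROWS is a JSON object of lists of equal length, an entry for each row: "offset": the shift along the tool's x, y, z in m, a list of three; "rotation": the turn, a rotation vector about the tool's x, y, z in degrees, a list of three. A call has 1 to 5 rows; each row shifts and turns the commanded pose from where the row before left it, along the tool's axes as they then stand; what a row does not reach is not made up. A row lasts 1/8 s, in which the tool goes at most 62.5 mm and 10.7 degrees, less where a joint would pass 70% of its speed; a pose out of reach is approached as far as the arm can. A call is refused whole if a number of a shift passes 0.0625 or a number of a turn 10.7, either way. A call with a gripper value outside its range is refused whole. OPENING is the closure, from 0 (fully open) to 1 (shut), set as the call begins (- or left out, the last holds). The fingers move at their own pace and stop on an object; FORCE is the grip in N (left out, the last holds). Time passes only in rows, so rows that do not move let the fingers close. It gives the time, the measured TCP pose, the force and the opening at its end, in the units of the state.
- env.state(): the state, without advancing time (a new reading comes with each control period).
- grab_frame(name): name is "side" or "top"; returns the picture (420x560x3 uint8, red, green, blue); there is no depth.
- camera_params(name): a dict with "mtx" (3x3 intrinsics, pixels), "k1" (the pictures are not rectified: a ray, as slopes to the right and down, at radius r is drawn at 1 + k1 r^2 times it, then the intrinsics apply), "R" (3x3) and "t" (3): a world point X has camera coordinates R X + t. Camera axes: x right, y down, z forward; pixel columns grow to the right and rows downward; lengths in mm; the calibration is good to about 2 mm. A picture is of the moment at which its call begins. camera_params takes no time and is no camera call.
- env.job_done(): hands the job in, once; it reports no verdict.
The state is a dict: "time_s": time; "qpos": joint angles; "qvel": joint speeds; "effort": joint torques, N m; "ee_pos": TCP position; "ee_rot": TCP orientation; "force": force on the tool from outside, world axes, zero at the start; "torque": the same for the moment, N m; "gripper_width": finger opening in mm.
Only numpy, scipy, OpenCV 4.12 (cv2) and the standard library are available. Lean on these libraries where they do the work, as an engineer would, in place of code of your own. Each camera call takes 0.05 s, during which the arm holds its last target.

## Working session

There is one attempt and no reset: what is moved stays moved. The work goes in short steps, Python scripts to look and compute and a shell command to move; the robot and the scene stay as the last step left them, time stands still between calls to the robot, and variables do not carry over. Pictures are saved under pics/ and viewed, and the job is handed in when it is done.

```bash
mkdir -p pics; cat > h.py <<'E'
import numpy as np, cv2
from workcell import env, grab_frame, camera_params
def snap(name,fn):
    im=grab_frame(name); cv2.imwrite('pics/'+fn,im[:,:,::-1]); return im
def ray(name,u,v):
    c=camera_params(name); K=np.array(c['mtx']); R=np.array(c['R']); t=np.array(c['t']); k=c['k1']
    d=cv2.undistortPoints(np.array([[[u,v]]],float),K,np.array([k,0,0,0,0.]))[0,0]
    w=R.T@np.array([d[0],d[1],1]); return -R.T@t, w/np.linalg.norm(w)
def plane(name,u,v,z):
    o,w=ray(name,u,v); return o+w*(z-o[2])/w[2]
def planeN(name,u,v,p,n):
    o,w=ray(name,u,v); return o+w*(np.dot(np.array(p)-o,n)/np.dot(w,n))
def tri(l):
    A=np.zeros((3,3));b=np.zeros(3);R=[ray(*x) for x in l]
    for o,w in R:
        P=np.eye(3)-np.outer(w,w);A+=P;b+=P@o
    x=np.linalg.solve(A,b); return x,[np.linalg.norm((np.eye(3)-np.outer(w,w))@(x-o)) for o,w in R]
def proj(name,X):
    c=camera_params(name); p,_=cv2.projectPoints(np.array([X],float),cv2.Rodrigues(np.array(c['R'],float))[0],np.array(c['t'],float),np.array(c['mtx']),np.array([c['k1'],0,0,0,0.])); return p[0,0]
E
python3 - <<'E'
from h import *
np.set_printoptions(precision=2,suppress=True)
snap('side','s1.png');snap('top','t1.png')
for n in('side','top'):
    print(n,camera_params(n)); print(ray(n,280,210))
print(env.state(),env.grip_point_offset)
E
```

```text
side {'mtx': array([[540.26,   0.  , 287.22],
       [  0.  , 540.26, 200.29],
       [  0.  ,   0.  ,   1.  ]]), 'k1': -0.014762996243399839, 'R': array([[-0.99, -0.1 ,  0.01],
       [-0.07,  0.6 , -0.8 ],
       [ 0.08, -0.8 , -0.6 ]]), 't': array([ 510.67,   91.21, 1156.66])}
(array([427.32, 918.97, 761.47]), array([ 0.09, -0.78, -0.62]))
top {'mtx': array([[397.5 ,   0.  , 275.36],
       [  0.  , 397.5 , 211.47],
       [  0.  ,   0.  ,   1.  ]]), 'k1': -0.030378581996449397, 'R': array([[ 0.  , -1.  , -0.  ],
       [-1.  , -0.  , -0.06],
       [ 0.06,  0.  , -1.  ]]), 't': array([ 61.89, 519.37, 934.19])}
(array([463.48,  59.83, 963.28]), array([ 0.06, -0.01, -1.  ]))
{'time_s': 0.1, 'qpos': array([-68.53,  18.35,  89.7 ,   0.  ,  72.04,  -1.15]), 'qvel': array([-0.01, -0.09, -0.24, -0.03, -0.04, -0.07]), 'effort': array([ -0.  , -41.33, -23.25,   0.07,   0.04,  -0.  ]), 'ee_pos': array([ 220.99, -530.31,  173.91]), 'ee_rot': array([-179.91,   -0.  ,   22.62]), 'force': array([-0.15,  0.55, -0.35]), 'torque': array([-0.01, -0.01,  0.03]), 'gripper_width': 91.12358462834234} 18.8
```

View pics/s1.png

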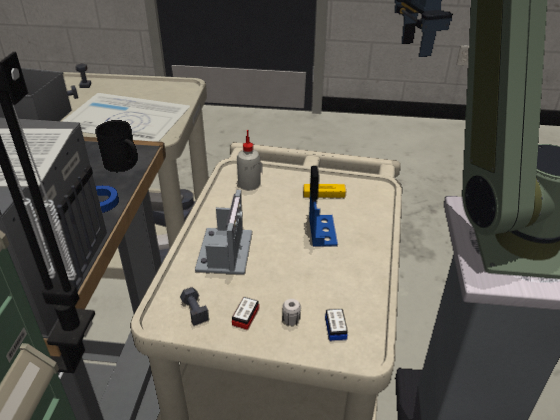

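View pics/t1.png

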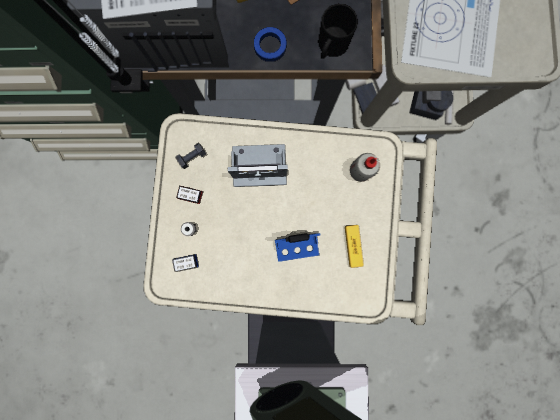

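The side view shows the holder (black tab near 315,183; ledge near 323,230) and the stand near 228,240. In the top view the holder is near 297,245 and the stand near 258,165. I'll enlarge both.

```bash
python3 - <<'E'
import cv2,numpy as np
s=cv2.imread('pics/s1.png');t=cv2.imread('pics/t1.png')
cv2.imwrite('pics/s1z.png',cv2.resize(s[155:285,185:355],None,fx=4.6,fy=4.6,interpolation=cv2.INTER_CUBIC))
cv2.imwrite('pics/t1z.png',cv2.resize(t[135:270,215:335],None,fx=4.4,fy=4.4,interpolation=cv2.INTER_CUBIC))
E
```

```text
(no output)
```

View pics/s1z.png

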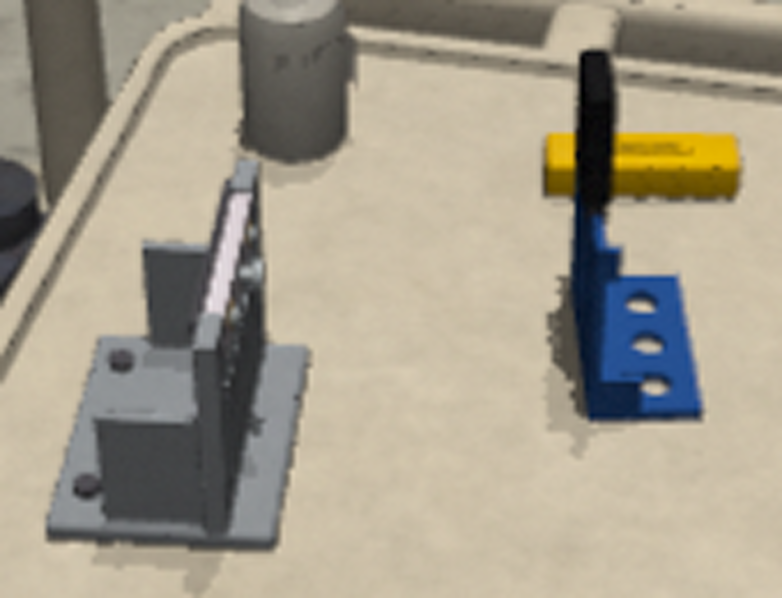

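View pics/t1z.png

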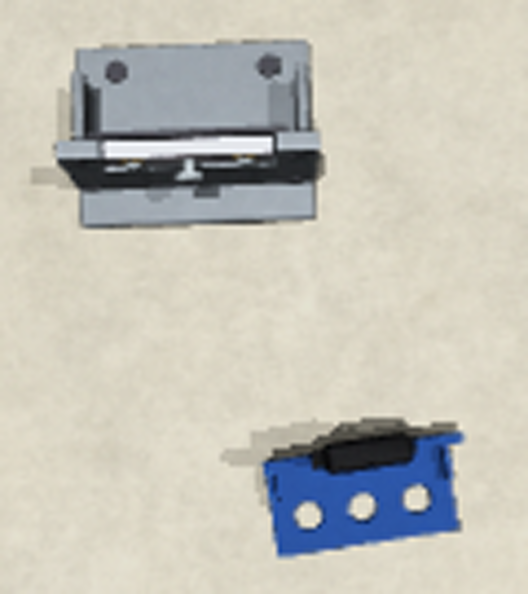

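```bash
python3 - <<'E'
from h import *
np.set_printoptions(precision=1,suppress=True)
T=lambda u,v:(215+u/4.4,135+v/4.4)
S=lambda u,v:(185+u/4.6,155+v/4.6)
print('foot z10 fr,fl? bk')
P=[plane('top',*T(*p),10) for p in[(80,227),(316,218),(75,48),(310,40)]]
for p in P:print(p)
a=lambda v:np.degrees(np.arctan2(v[1],v[0]))
print('yaw from front edge',a(P[1]-P[0]),a(P[3]-P[2]),a(P[0]-P[2]),a(P[1]-P[3]), 'expect -90 / 180')
print('side foot', [plane('side',*S(*p),10) for p in[(308,347),(275,543),(50,533),(102,338)]])
for n,t,s in[('panel top left-front? R',(320,150),(258,165)),('panel top near',(57,150),(218,318)),('screw',(189,172),(253,270)),('bar R',(273,145),(248,196)),('bar L',(104,150),(222,312))]:
    print(n,*tri([('top',*T(*t)),('side',*S(*s))]))
print('holder')
Q=[plane('top',*T(*p),6) for p in[(280,557),(460,529)]]
print(Q,a(Q[1]-Q[0]))
for h in[(309,515),(362,507),(417,498)]: print(plane('top',*T(*h),6))
for h in[(642,302),(648,345),(655,387)]: print(plane('side',*S(*h),6))
print('side ledge',[plane('side',*S(*p),6) for p in[(678,278),(702,413)]])
for s in[(597,55)]: print('tab top',tri([('top',*T(364,452)),('side',*S(*s))]))
X=[plane('top',*T(*p),160) for p in[(315,457),(410,445),(325,472),(411,462)]];print('tab',X)
print(a(X[1]-X[0]),a(X[3]-X[2]))
E
```

```text
foot z10 fr,fl? bk
[579.8 164.   10. ]
[584.7  34.6  10. ]
[679.2 167.5  10. ]
[683.6  37.8  10. ]
yaw from front edge -87.79599551033226 -88.04714265338158 -177.9747463022983 -178.15671478032075 expect -90 / 180
side foot [array([585.7,  40.3,  10. ]), array([579.6, 169.9,  10. ]), array([676. , 175.2,  10. ]), array([682.7,  45.3,  10. ])]
panel top left-front? R [606.   35.2 109.7] [np.float64(0.3184352414557904), np.float64(0.3184352414557807)]
panel top near [601.4 162.5 126.3] [np.float64(1.5504633861436319), np.float64(1.5504633861439292)]
screw [596.8 100.1 101.8] [np.float64(0.7696647465109183), np.float64(0.769664746510974)]
bar R [607.5  58.3 109.6] [np.float64(0.702625168735121), np.float64(0.7026251687351576)]
bar L [604.1 141.2 111.8] [np.float64(1.2469877190516683), np.float64(1.2469877190518375)]
holder
[array([399.6,  54.3,   6. ]), array([414.8, -43.8,   6. ])] -81.18312313506341
[422.4  38.5   6. ]
[426.8   9.6   6. ]
[431.7 -20.5   6. ]
[432.  -16.7   6. ]
[427.6  15.1   6. ]
[422.9  44.9   6. ]
side ledge [array([415.4, -37.4,   6. ]), array([400.8,  60.4,   6. ])]
tab top (array([458.2,  17.1, 168.5]), [np.float64(0.3698681445842528), np.float64(0.36986814458434397)])
tab [array([455.5,  39.1, 160. ]), array([461. ,  -4.4, 160. ]), array([448.6,  34.6, 160. ]), array([453.2,  -4.9, 160. ])]
-82.79503710891021 -83.36482102767538
```

```bash
cat >> h.py <<'E'
from scipy.spatial.transform import Rotation as Ro
def toolR(rpy): return Ro.from_euler('xyz',rpy,degrees=True)
def plan(tx,rpy,n):
    s=env.state(); p=np.array(s['ee_pos']); R=toolR(s['ee_rot']); G=toolR(rpy)
    rv=(R.inv()*G).as_rotvec(degrees=True)/n; d=(np.array(tx)-p)/n
    print('dist/row',np.linalg.norm(d),'turn/row',np.linalg.norm(rv))
    for i in range(n):
        print(np.round(R.inv().apply(d)/1000,4).tolist(),np.round(rv,2).tolist()); R=R*Ro.from_rotvec(rv,degrees=True)
E
python3 - <<'E'
from h import *
plan([458.5,15,235],[180,0,98.8],13)
E
```

```text
dist/row 45.99392325565425 turn/row 5.859991240991208
[0.033, -0.0317, -0.0046] [-0.01, -0.0, -5.86]
[0.0361, -0.0282, -0.0047] [-0.01, -0.0, -5.86]
[0.0387, -0.0243, -0.0047] [-0.01, -0.0, -5.86]
[0.041, -0.0203, -0.0047] [-0.01, -0.0, -5.86]
[0.0429, -0.016, -0.0047] [-0.01, -0.0, -5.86]
[0.0443, -0.0115, -0.0047] [-0.01, -0.0, -5.86]
[0.0452, -0.0069, -0.0047] [-0.01, -0.0, -5.86]
[0.0457, -0.0023, -0.0047] [-0.01, -0.0, -5.86]
[0.0457, 0.0024, -0.0047] [-0.01, -0.0, -5.86]
[0.0452, 0.0071, -0.0047] [-0.01, -0.0, -5.86]
[0.0442, 0.0117, -0.0047] [-0.01, -0.0, -5.86]
[0.0428, 0.0161, -0.0047] [-0.01, -0.0, -5.86]
[0.041, 0.0204, -0.0047] [-0.01, -0.0, -5.86]
```

```bash
python3 -m creep '{"offset":[[0.033,-0.032,-0.012],[0.036,-0.028,-0.012],[0.039,-0.024,-0.012],[0.041,-0.020,-0.012],[0.043,-0.016,-0.012]],"rotation":[[0,0,-5.9],[0,0,-5.9],[0,0,-5.9],[0,0,-5.9],[0,0,-5.9]]}' 0
python3 -m creep '{"offset":[[0.044,-0.012,0],[0.045,-0.007,0],[0.046,-0.002,0],[0.046,0.002,0],[0.045,0.007,0]],"rotation":[[0,0,-5.9],[0,0,-5.9],[0,0,-5.9],[0,0,-5.9],[0,0,-5.9]]}'
python3 - <<'E'
from h import *
print(env.state()['qpos'])
plan([458.5,15,235],[180,0,98.8],3)
E
```

```text
time_s: 0.72
ee_pos: [312.9, -319.4, 234.7]
ee_rot: [-180.0, -0.0, 52.3]
force: [0.5, 0.9, 0.5]
gripper_width: 91.0
time_s: 1.35
ee_pos: [402.3, -109.0, 234.4]
ee_rot: [-180.0, 0.0, 81.8]
force: [-0.1, -0.3, -0.7]
gripper_width: 91.1
[-1.67289262e+01  1.67855604e+00  1.01908975e+02 -5.89948283e-03
  7.64255874e+01 -8.54073707e+00]
dist/row 45.36400575406706 turn/row 5.6622699488873085
[0.0436, 0.0127, -0.0002] [-0.0, 0.0, -5.66]
[0.0421, 0.0169, -0.0002] [-0.0, 0.0, -5.66]
[0.0402, 0.021, -0.0002] [-0.0, 0.0, -5.66]
```

```bash
python3 -m creep '{"offset":[[0.044,0.013,0],[0.042,0.017,0],[0.040,0.021,0],[0,0,0]],"rotation":[[0,0,-5.7],[0,0,-5.7],[0,0,-5.7],[0,0,0]]}'
python3 - <<'E'
from h import *
s=snap('side','s2.png');t=snap('top','t2.png')
cv2.imwrite('pics/st2.png',np.hstack([cv2.resize(s[110:290,200:380],(400,400)),cv2.resize(t[120:290,200:370],(400,400))])[:,:,::-1])
print(env.state()['ee_pos'],env.state()['ee_rot'],proj('side',env.state()['ee_pos']),proj('top',env.state()['ee_pos']))
E
```

```text
time_s: 1.85
ee_pos: [459.8, 15.6, 234.0]
ee_rot: [-179.9, -0.0, 99.0]
force: [-0.3, 0.3, -0.6]
gripper_width: 91.2
[458.795162    13.33682699 234.16050355] [-1.79914060e+02  2.72282852e-02  9.87508234e+01] [316.27496889 137.36071214] [301.72563398 237.46943329]
```

View pics/st2.png

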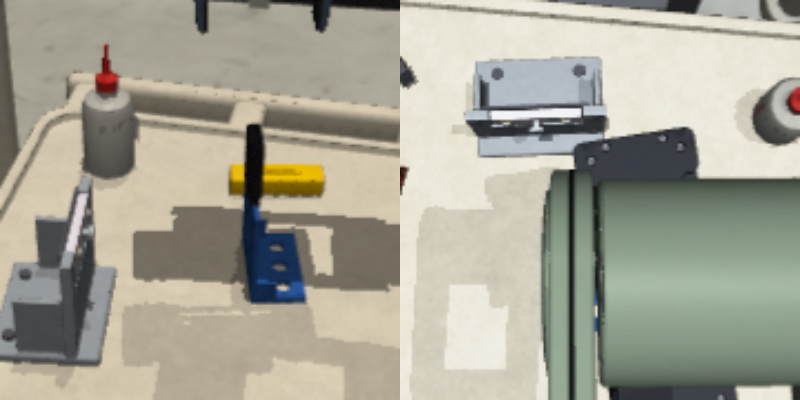

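```bash
python3 -m creep '{"offset":[[0,0,0.03],[0,0,0.03],[0,0,0.03],[0,0,0.027],[0,0,0]],"rotation":[[0,0,0],[0,0,0],[0,0,0],[0,0,0],[0,0,0]]}'
python3 - <<'E'
from h import *
s=snap('side','s3.png')
cv2.imwrite('pics/s3z.png',cv2.resize(s[100:260,220:420],(800,640),interpolation=2)[:600,:,::-1])
print(env.state()['ee_pos'],env.state()['force'])
E
```

```text
time_s: 2.58
ee_pos: [457.1, 12.2, 116.2]
ee_rot: [-179.7, -0.0, 98.6]
force: [0.2, 0.2, 0.2]
gripper_width: 91.4
[458.58241058  12.34918353 117.55808194] [ 0.31024416 -0.14058691  0.22936402]
```

View pics/s3z.png

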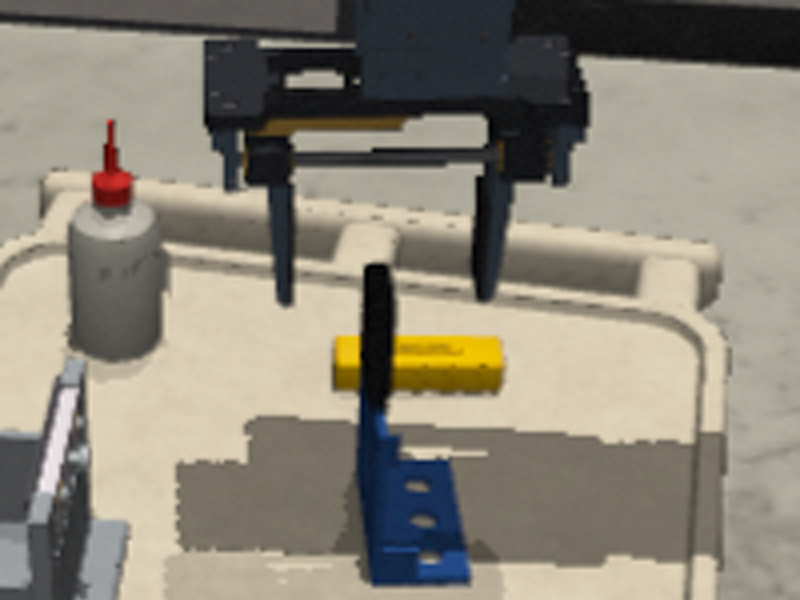

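```bash
python3 - <<'E'
from h import *
for X in [(413,20,117.5),(504,26,117.5),(458,-4,160),(458,36,160),(458,36,100)]: p=proj('side',X); print(X,p,(p-[220,100])*4)
E
```

```text
(413, 20, 117.5) [335.94102694 190.1706652 ] [463.76410775 360.68266078]
(504, 26, 117.5) [291.2350221  188.71917714] [284.94008841 354.87670856]
(458, -4, 160) [315.550093   164.78926485] [382.200372   259.15705938]
(458, 36, 160) [314.29603726 175.81841042] [377.18414904 303.27364167]
(458, 36, 100) [313.04114837 200.11811609] [372.1645935  400.47246438]
```

```bash
python3 - <<'E'
from h import *
np.set_printoptions(precision=1,suppress=True)
for z in(300,320,350,380): print(z,plane('top',300,176.5,z))
X=np.array([221.2,-530.8,174.7]); print(proj('side',X))
y=np.array([np.sin(np.radians(22.6)),-np.cos(np.radians(22.6)),0])
print(proj('side',X+50*y),proj('side',X-50*y))
s=cv2.imread('pics/s1.png');cv2.imwrite('pics/s1g.png',cv2.resize(s[0:90,370:490],None,fx=6,fy=6))
cv2.imwrite('pics/t2z.png',cv2.resize(cv2.imread('pics/t2.png')[110:300,200:380],None,fx=3.1,fy=3.1))
E
```

```text
300 [561.5  20.1 300. ]
320 [558.5  21.3 320. ]
350 [554.1  23.1 350. ]
380 [549.6  24.9 380. ]
[413.1  62.4]
[404.9  55.7] [421.7  69.5]
```

View pics/s1g.png

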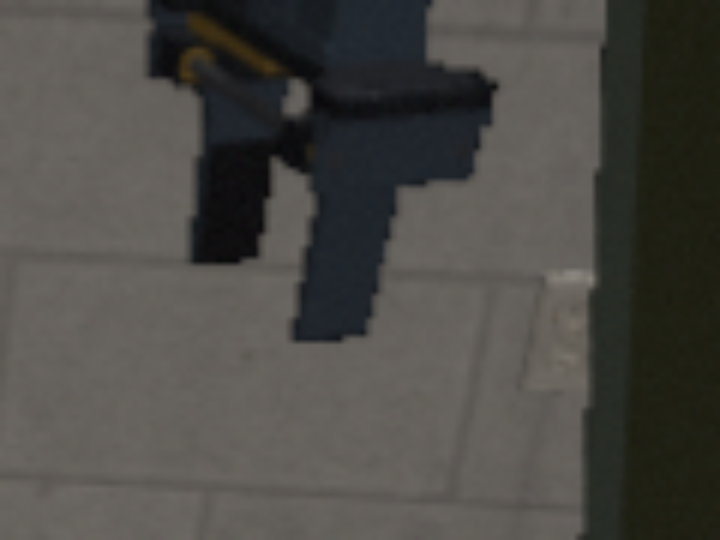

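View pics/t2z.png

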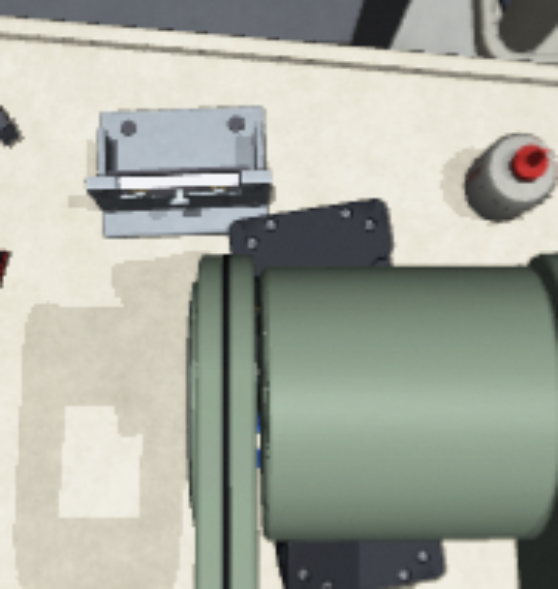

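```bash
python3 - <<'E'
from h import *
np.set_printoptions(precision=1,suppress=True)
for y in (28,12,-4,-30):
  print(y,[planeN('side',u,v,(0,y,0),(0,1,0)) for u,v in[(342,175),(291,176.2)]])
for y in (-530,): print([planeN('side',u,v,(0,y,0),(0,1,0)) for u,v in[(417,50),(408.3,43.7),(425.5,56.7)]])
print(env.state()['qpos'])
E
```

```text
28 [array([403.7,  28. , 161.1]), array([504.8,  28. , 149.7])]
12 [array([403.3,  12. , 150.3]), array([506.2,  12. , 138.8])]
-4 [array([402.8,  -4. , 139.5]), array([507.6,  -4. , 127.8])]
-30 [array([402.1, -30. , 122. ]), array([509.9, -30. , 109.9])]
[array([ 216.1, -530. ,  210.9]), array([ 241.9, -530. ,  227.2]), array([ 190.4, -530. ,  193.3])]
[  0.1  10.7 109.1  -0.   60.3  -8.5]
```

The visible fingertips sit about 35 mm higher in the side view than the reported TCP, at the level of the tab top. I'll go down a bit further and check again.

```bash
python3 -m creep '{"offset":[[0,0,0.01],[0,0,0.01],[0,0,0]],"rotation":[[0,0,0],[0,0,0],[0,0,0]]}'
python3 - <<'E'
from h import *
s=snap('side','s4.png')
cv2.imwrite('pics/s4z.png',cv2.resize(s[100:250,220:420],(800,600),interpolation=2)[:,:,::-1])
print(env.state()['ee_pos'],env.state()['force'])
E
```

```text
time_s: 3.0
ee_pos: [458.7, 13.3, 97.0]
ee_rot: [-179.9, -0.0, 98.7]
force: [-0.8, 0.1, 0.2]
gripper_width: 91.4
[459.0742304   13.34414781  97.44768969] [ 0.71185819  0.81410281 -0.17096069]
```

View pics/s4z.png

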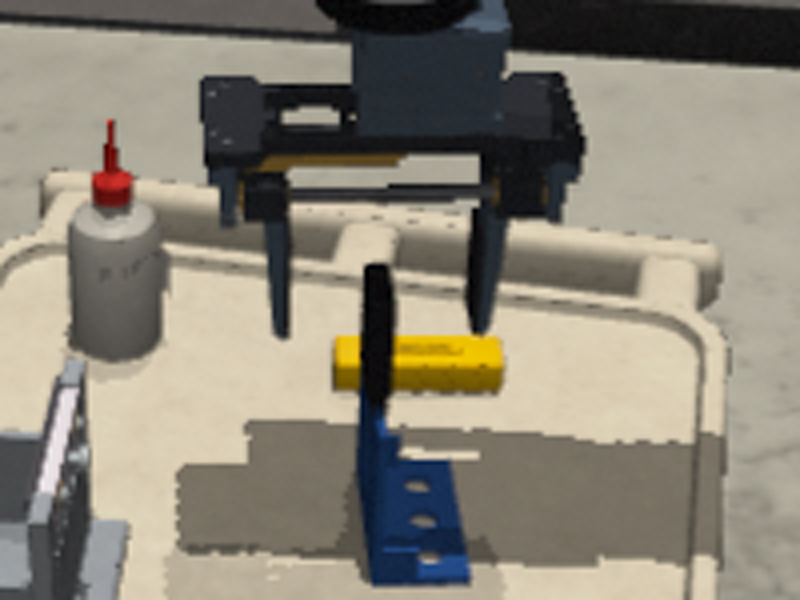

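```bash
python3 -m creep '{"offset":[[0,0,0.008],[0,0,0.004],[0,0,0]],"rotation":[[0,0,0],[0,0,0],[0,0,0]]}'
python3 -m creep '{"offset":[[0,0,0],[0,0,0],[0,0,0]],"rotation":[[0,0,0],[0,0,0],[0,0,0]]}' 0.6 5
python3 - <<'E'
from h import *
s=snap('side','s5.png')
cv2.imwrite('pics/s5z.png',cv2.resize(s[100:250,220:420],(800,600),interpolation=2)[:,:,::-1])
print(env.state()['ee_pos'],env.state()['force'],env.state()['gripper_width'])
E
```

```text
time_s: 3.42
ee_pos: [459.0, 13.4, 85.2]
ee_rot: [-179.9, -0.0, 98.7]
force: [-0.2, 0.5, 0.3]
gripper_width: 91.3
time_s: 3.8
ee_pos: [459.4, 13.3, 85.8]
ee_rot: [180.0, 0.0, 98.7]
force: [-0.1, 0.3, 0.5]
gripper_width: 64.1
[459.37102208  13.34917561  85.74377486] [-9.90749554e-01  5.45493554e-04 -2.74818640e-01] 60.03723603868831
```

View pics/s5z.png

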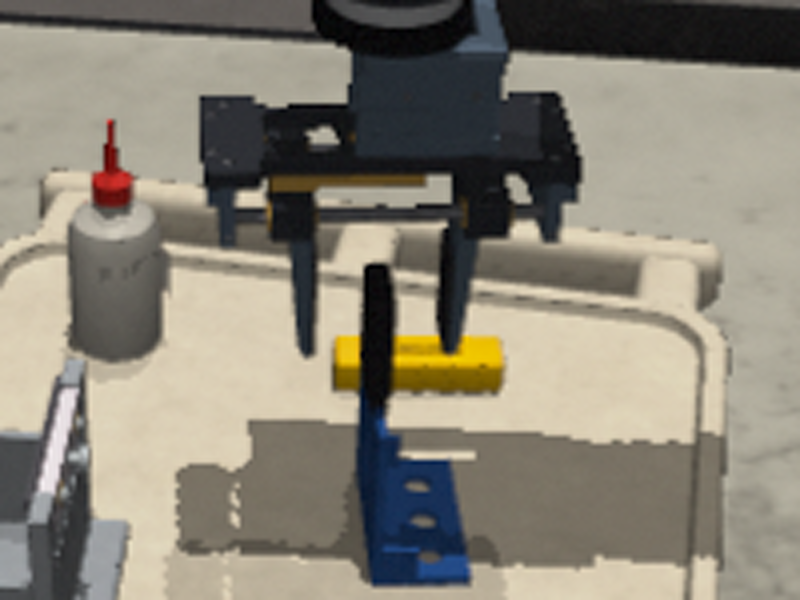

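```bash
python3 -m creep '{"offset":[[0,0,0],[0,0,0],[0,0,0],[0,0,0],[0,0,0]],"rotation":[[0,0,0],[0,0,0],[0,0,0],[0,0,0],[0,0,0]]}' 1.0 8
python3 - <<'E'
from h import *
s=snap('side','s6.png')
cv2.imwrite('pics/s6z.png',cv2.resize(s[100:250,220:420],(800,600),interpolation=2)[:,:,::-1])
print(env.state()['ee_pos'],env.state()['force'],env.state()['gripper_width'])
E
```

```text
time_s: 4.47
ee_pos: [459.1, 13.3, 85.6]
ee_rot: [-180.0, 0.0, 98.7]
force: [-0.6, -0.6, 1.0]
gripper_width: 14.1
[459.06775051  13.30945449  85.63098486] [ 0.11515926  0.19963275 -0.20124274] 14.154986299448629
```

View pics/s6z.png

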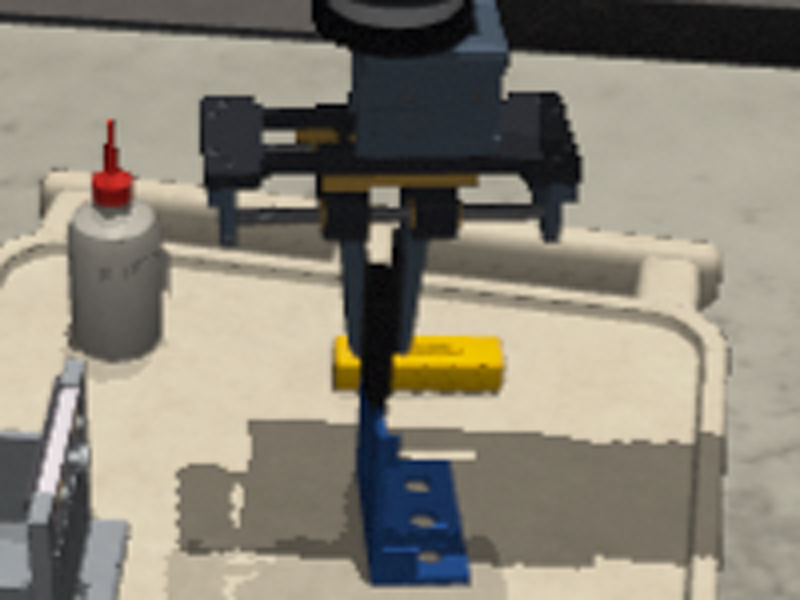

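```bash
python3 -m creep '{"offset":[[0,0,0],[0,0,0],[0,0,-0.003],[0,0,-0.005],[0,0,0]],"rotation":[[0,0,0],[0,0,0],[0,0,0],[0,0,0],[0,0,0]]}' 1.0 40
python3 -m creep '{"offset":[[0,0,-0.02],[0,0,-0.02],[0,0,-0.02],[0,0,-0.017],[0,0,0]],"rotation":[[0,0,0],[0,0,0],[0,0,0],[0,0,0],[0,0,0]]}'
python3 - <<'E'
from h import *
s=snap('side','s7.png')
cv2.imwrite('pics/s7z.png',cv2.resize(s[70:250,180:420],(800,600),interpolation=2)[:,:,::-1])
print(env.state()['ee_pos'],env.state()['force'],env.state()['gripper_width'])
plan([560,98.3,171],[180,0,92.5],4)
E
```

```text
time_s: 5.15
ee_pos: [459.7, 13.4, 94.0]
ee_rot: [179.9, 0.0, 98.7]
force: [0.7, -0.4, -2.8]
gripper_width: 13.8
time_s: 5.78
ee_pos: [460.2, 13.4, 171.6]
ee_rot: [179.8, 0.0, 98.7]
force: [0.1, -0.1, -1.5]
gripper_width: 13.9
[459.31405281  13.37490955 170.59379342] [ 0.69303751 -0.22716565 -3.76873622] 13.994385986212928
dist/row 32.92994073993945 turn/row 1.555577818168738
[0.0172, 0.0281, -0.0001] [0.01, 0.0, 1.56]
[0.0179, 0.0276, -0.0001] [0.01, 0.0, 1.56]
[0.0187, 0.0271, -0.0001] [0.01, 0.0, 1.56]
[0.0194, 0.0266, -0.0001] [0.01, 0.0, 1.56]
```

View pics/s7z.png

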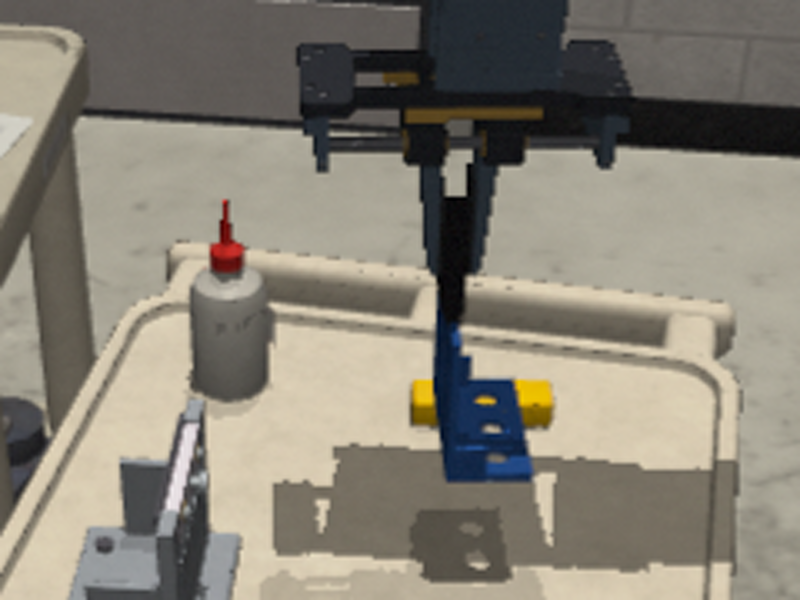

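```bash
python3 -m creep '{"offset":[[0.017,0.028,0],[0.018,0.028,0],[0.019,0.027,0],[0.019,0.026,0],[0,0,0]],"rotation":[[0,0,1.56],[0,0,1.56],[0,0,1.56],[0,0,1.56],[0,0,0]]}'
python3 - <<'E'
from h import *
s=snap('side','s8.png');t=snap('top','t8.png')
cv2.imwrite('pics/s8z.png',cv2.resize(s[80:290,150:420],(770,600),interpolation=2)[:,:,::-1])
cv2.imwrite('pics/t8z.png',cv2.resize(t[100:280,180:360],(600,600),interpolation=2)[:,:,::-1])
print(env.state()['ee_pos'],env.state()['ee_rot'],env.state()['force'],env.state()['gripper_width'])
E
```

```text
time_s: 6.45
ee_pos: [560.3, 99.3, 168.7]
ee_rot: [-179.9, -0.0, 92.6]
force: [-0.2, -0.2, -3.0]
gripper_width: 13.5
[558.44487464  97.89067203 169.08999273] [-1.79803807e+02  4.59543368e-02  9.25159936e+01] [ 0.37828761  0.31607313 -3.52367408] 13.900005280414113
```

View pics/s8z.png

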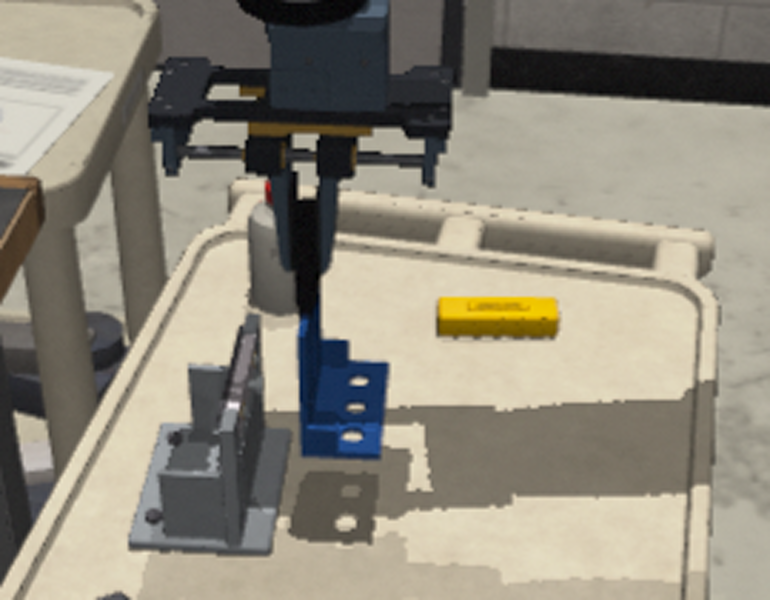

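View pics/t8z.png

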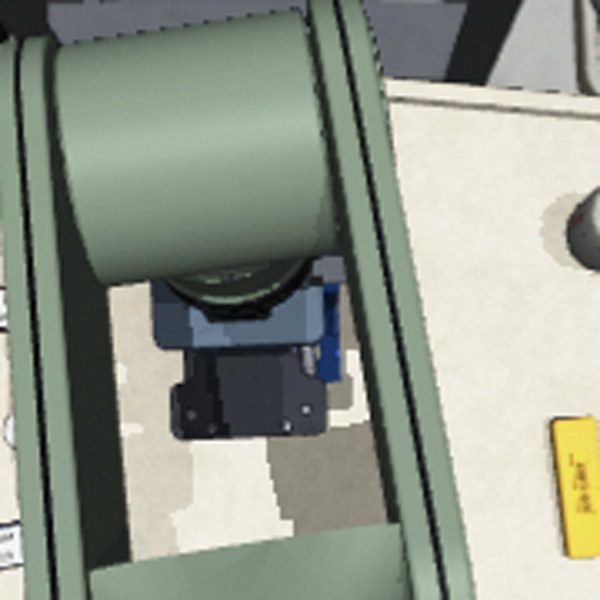

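```bash
python3 - <<'E'
from h import *
np.set_printoptions(precision=1,suppress=True)
s=cv2.imread('pics/s8.png')
cv2.imwrite('pics/s8h.png',cv2.resize(s[170:275,190:300],None,fx=7,fy=5.7,interpolation=cv2.INTER_CUBIC))
E
```

View pics/s8h.png

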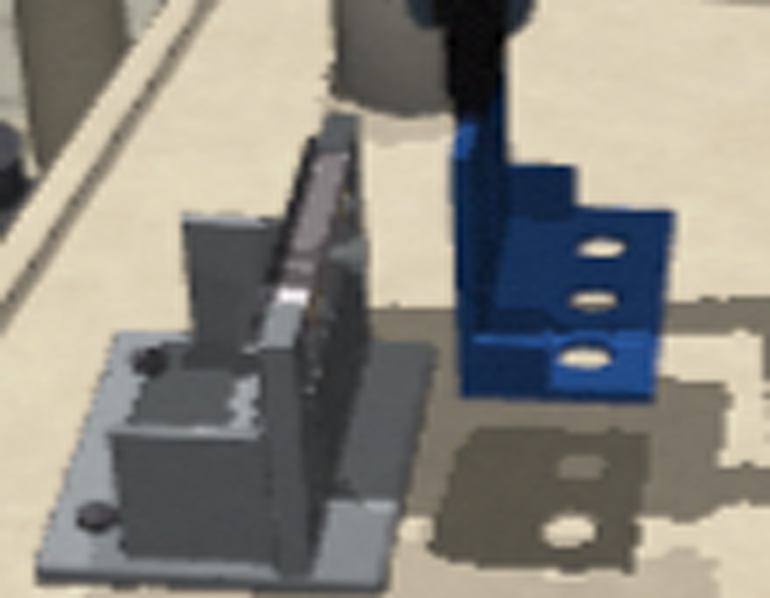

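```bash
python3 - <<'E'
from h import *
np.set_printoptions(precision=1,suppress=True)
H=lambda u,v:(190+u/7-.4,170+v/5.7-.4)
a=lambda v:np.degrees(np.arctan2(v[1],v[0]))
for z in (84+6,):
  L=[plane('side',*H(*p),z) for p in[(601,247),(593,300),(584,356),(672,212),(657,395)]]
  for l in L: print(l)
  print(a(L[0]-L[2])+90,a(L[3]-L[4])+90)
F=[plane('side',*H(*p),10) for p in[(433,347),(385,585),(38,572),(120,332)]]
for f in F:print(f)
print(a(F[0]-F[1])+90,a(F[3]-F[2])+90)
print('panel near vert edge',planeN('side',*H(300,345),(0,167,0),(0,1,0)))
E
```

```text
[530.6  74.5  90. ]
[529.2 104.   90. ]
[528.  133.8  90. ]
[512.5  52.   90. ]
[506.  151.2  90. ]
2.4477291663943674 3.7559014083071247
[586.8  40.5  10. ]
[580.3 167.7  10. ]
[678.3 172.9  10. ]
[684.   43.3  10. ]
2.9107007383398837 2.543508440533742
panel near vert edge [599.4 167.  115.5]
```

```bash
Z='[0,0,0]'; python3 -m creep '{"offset":[[0,0.008,0],[0,0.007,0],[0,0.006,0],[0,0.002,0],[0,0,0]],"rotation":[[0,0,0],[0,0,0],[0,0,0],[0,0,0],[0,0,0]]}'
python3 -m creep '{"offset":[[0,0.001,0],[0,0.001,0],[0,0.001,0],[0,0,0]],"rotation":[[0,0,0],[0,0,0],[0,0,0],[0,0,0]]}'
```

```text
time_s: 7.18
ee_pos: [582.5, 99.0, 170.5]
ee_rot: [-180.0, 0.0, 92.5]
force: [-0.8, 0.7, -2.7]
gripper_width: 13.7
time_s: 7.68
ee_pos: [585.5, 99.2, 170.6]
ee_rot: [180.0, 0.0, 92.5]
force: [0.2, -0.1, -3.1]
gripper_width: 13.8
```

```bash
python3 -m creep '{"offset":[[0,0.001,0],[0,0.001,0],[0,0,0]],"rotation":[[0,0,0],[0,0,0],[0,0,0]]}'
python3 -m creep '{"offset":[[0,0.001,0],[0,0.001,0],[0,0,0]],"rotation":[[0,0,0],[0,0,0],[0,0,0]]}'
```

```text
time_s: 8.05
ee_pos: [587.6, 99.3, 170.6]
ee_rot: [180.0, 0.0, 92.5]
force: [-0.0, -0.3, -3.4]
gripper_width: 13.7
time_s: 8.43
ee_pos: [589.6, 99.4, 170.6]
ee_rot: [180.0, 0.0, 92.5]
force: [-0.4, -0.3, -3.2]
gripper_width: 13.7
```

```bash
python3 -m creep '{"offset":[[0,0.001,0],[0,0,0]],"rotation":[[0,0,0],[0,0,0]]}'
python3 -m creep '{"offset":[[0,0.001,0],[0,0,0]],"rotation":[[0,0,0],[0,0,0]]}'
```

```text
time_s: 8.68
ee_pos: [590.6, 99.5, 170.6]
ee_rot: [180.0, 0.0, 92.5]
force: [0.4, 0.6, -2.9]
gripper_width: 13.8
time_s: 8.93
ee_pos: [591.2, 99.5, 170.6]
ee_rot: [-180.0, 0.0, 92.5]
force: [-1.4, -0.2, -1.6]
gripper_width: 14.1
```

```bash
python3 -m creep '{"offset":[[0,0.001,0],[0,0,0]],"rotation":[[0,0,0],[0,0,0]]}'
python3 - <<'E'
from h import *
s=snap('side','s9.png')
cv2.imwrite('pics/s9z.png',cv2.resize(s[170:275,190:300],None,fx=7,fy=5.7,interpolation=cv2.INTER_CUBIC)[:,:,::-1])
print(env.state())
E
```

```text
time_s: 9.18
ee_pos: [591.5, 99.5, 170.6]
ee_rot: [-179.9, 0.0, 92.5]
force: [-2.9, 0.3, -1.2]
gripper_width: 13.9
{'time_s': 9.225, 'qpos': array([8.44197491e+00, 2.07729241e+01, 8.65345600e+01, 6.40079270e-03,
       7.28191349e+01, 5.96186851e+00]), 'qvel': array([ 0.11564857, -0.07593853,  0.04932064,  0.06001622, -0.04081429,
        0.04521058]), 'effort': array([-2.86890194e-01, -4.41648781e+01, -2.57668483e+01, -8.89075664e-02,
       -1.56213116e+00, -4.77951486e-03]), 'ee_pos': array([591.4925549 ,  99.45327075, 170.55168204]), 'ee_rot': array([-1.79873431e+02,  7.07354665e-03,  9.24782167e+01]), 'force': array([-4.4377474 ,  0.71474948, -0.91876747]), 'torque': array([-0.05952586,  1.01643079, -0.01478468]), 'gripper_width': 13.812720979651168}
```

View pics/s9z.png

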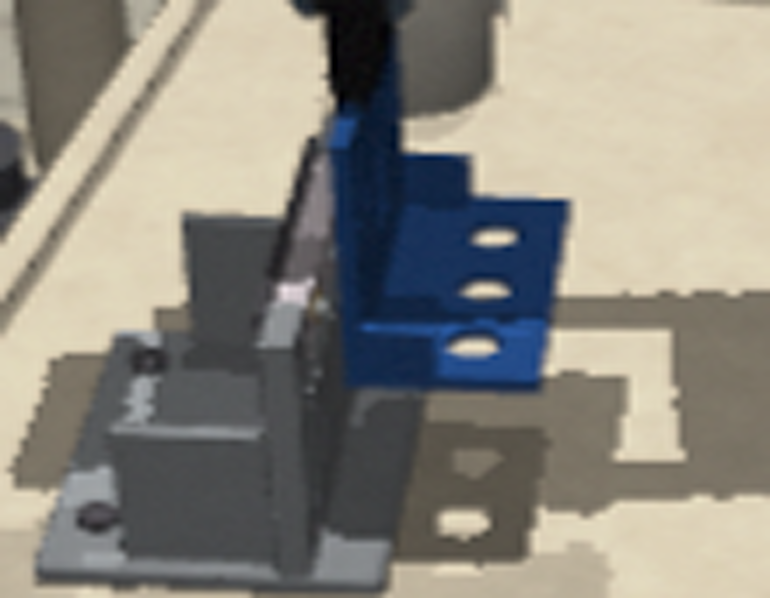

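```bash
python3 -m creep '{"offset":[[0,-0.008,0],[0,-0.004,-0.01],[0,0,-0.02],[0,0,-0.015],[0,0,0]],"rotation":[[0,0,0],[0,0,0],[0,0,0],[0,0,0],[0,0,0]]}'
python3 -m creep '{"offset":[[0,0.008,0],[0,0.005,0],[0,0.0032,0],[0,0,0],[0,0,0]],"rotation":[[0,0,0],[0,0,0],[0,0,0],[0,0,0],[0,0,0]]}'
```

```text
time_s: 9.85
ee_pos: [581.7, 99.2, 217.5]
ee_rot: [179.7, -0.0, 92.5]
force: [-0.8, -0.3, -2.8]
gripper_width: 13.9
time_s: 10.48
ee_pos: [596.5, 99.7, 215.4]
ee_rot: [-180.0, 0.0, 92.5]
force: [-0.5, 0.3, -3.4]
gripper_width: 13.9
```

```bash
python3 -m creep '{"offset":[[0,0,0.005],[0,0,0.004],[0,0,0.001],[0,0,0]],"rotation":[[0,0,0],[0,0,0],[0,0,0],[0,0,0]]}'
for i in 1; do python3 -m creep '{"offset":[[0,0,0.001],[0,0,0.001],[0,0,0.001],[0,0,0]],"rotation":[[0,0,0],[0,0,0],[0,0,0],[0,0,0]]}'; done
```

```text
time_s: 10.98
ee_pos: [596.6, 99.7, 205.5]
ee_rot: [-180.0, 0.0, 92.5]
force: [0.1, -0.1, -3.1]
gripper_width: 13.8
time_s: 11.48
ee_pos: [596.6, 99.7, 202.5]
ee_rot: [-180.0, 0.0, 92.5]
force: [0.2, -0.6, -3.1]
gripper_width: 13.9
```

```bash
python3 -m creep '{"offset":[[0,0,0.001],[0,0,0.001],[0,0,0]],"rotation":[[0,0,0],[0,0,0],[0,0,0]]}'
python3 -m creep '{"offset":[[0,0,0.001],[0,0,0.001],[0,0,0]],"rotation":[[0,0,0],[0,0,0],[0,0,0]]}'
```

```text
time_s: 11.85
ee_pos: [596.6, 99.7, 200.5]
ee_rot: [-180.0, 0.0, 92.5]
force: [0.3, -0.9, -2.4]
gripper_width: 14.0
time_s: 12.22
ee_pos: [596.6, 99.7, 198.5]
ee_rot: [-180.0, 0.0, 92.5]
force: [0.5, 0.4, -3.2]
gripper_width: 13.8
```

```bash
python3 -m creep '{"offset":[[0,0,0.001],[0,0,0.001],[0,0,0]],"rotation":[[0,0,0],[0,0,0],[0,0,0]]}'
python3 -m creep '{"offset":[[0,0,0.001],[0,0,0]],"rotation":[[0,0,0],[0,0,0]]}'
```

```text
time_s: 12.6
ee_pos: [596.6, 99.7, 196.5]
ee_rot: [-180.0, 0.0, 92.5]
force: [-0.2, -0.0, -3.3]
gripper_width: 13.7
time_s: 12.85
ee_pos: [596.6, 99.7, 195.5]
ee_rot: [-180.0, 0.0, 92.5]
force: [0.6, -0.9, -3.0]
gripper_width: 13.6
```

```bash
python3 -m creep '{"offset":[[0,0,0.001],[0,0,0]],"rotation":[[0,0,0],[0,0,0]]}'
python3 -m creep '{"offset":[[0,0,0.001],[0,0,0]],"rotation":[[0,0,0],[0,0,0]]}'
```

```text
time_s: 13.1
ee_pos: [596.6, 99.7, 194.5]
ee_rot: [-180.0, 0.0, 92.5]
force: [-0.4, -0.7, -3.7]
gripper_width: 13.7
time_s: 13.35
ee_pos: [596.8, 99.7, 193.7]
ee_rot: [180.0, 0.0, 92.5]
force: [-0.1, -0.6, -2.1]
gripper_width: 14.1
```

```bash
python3 -m creep '{"offset":[[0,0,0.001],[0,0,0]],"rotation":[[0,0,0],[0,0,0]]}'
python3 -m creep '{"offset":[[0,0,0.001],[0,0,0]],"rotation":[[0,0,0],[0,0,0]]}'
python3 - <<'E'
from h import *
s=snap('side','s10.png')
cv2.imwrite('pics/s10z.png',cv2.resize(s[150:255,190:300],None,fx=7,fy=5.7,interpolation=cv2.INTER_CUBIC)[:,:,::-1])
print(env.state()['force'],env.state()['torque'],env.state()['ee_pos'])
E
```

```text
time_s: 13.6
ee_pos: [596.8, 99.7, 193.5]
ee_rot: [179.9, 0.0, 92.5]
force: [-0.6, -0.7, 1.7]
gripper_width: 13.6
time_s: 13.85
ee_pos: [596.9, 99.7, 193.3]
ee_rot: [179.9, -0.0, 92.5]
force: [-2.4, 0.0, 6.0]
gripper_width: 13.7
[-2.2177111  -0.12671057  7.21009642] [-0.08135926  0.50216976  0.01482561] [596.90070717  99.69902215 193.3175678 ]
```

View pics/s10z.png

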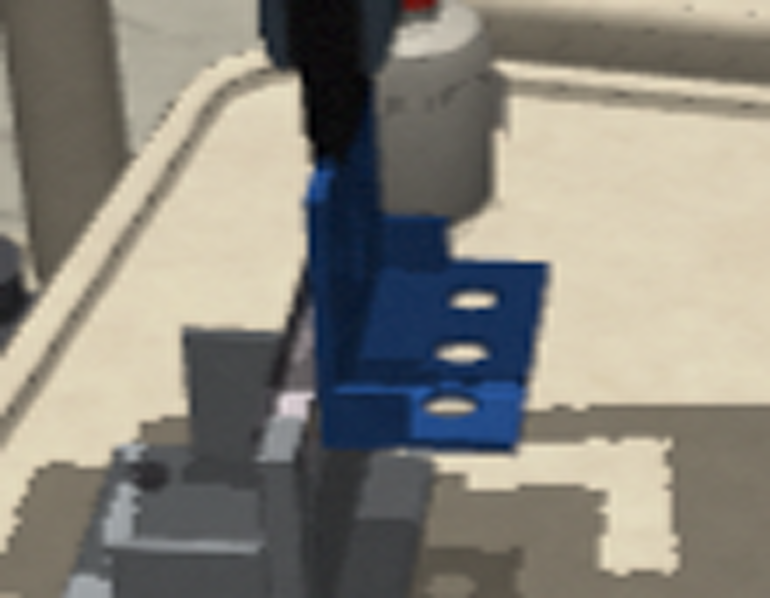

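```bash
python3 -m creep '{"offset":[[0,0,-0.004],[0,-0.012,0],[0,-0.005,0],[0,0,0.02],[0,0,0.02]],"rotation":[[0,0,0],[0,0,0],[0,0,0],[0,0,0],[0,0,0]]}'
python3 -m creep '{"offset":[[0,0,0.009],[0,0,0],[0,0,0]],"rotation":[[0,0,0],[0,0,0],[0,0,0]]}'
python3 - <<'E'
from h import *
s=snap('side','s11.png')
cv2.imwrite('pics/s11z.png',cv2.resize(s[170:275,190:300],None,fx=7,fy=5.7,interpolation=cv2.INTER_CUBIC)[:,:,::-1])
print(env.state()['force'],env.state()['torque'],env.state()['ee_pos'])
E
```

```text
time_s: 14.52
ee_pos: [579.2, 99.0, 155.1]
ee_rot: [180.0, 0.0, 92.5]
force: [0.3, 0.1, -3.4]
gripper_width: 13.7
time_s: 14.9
ee_pos: [580.3, 99.0, 147.4]
ee_rot: [179.9, -0.0, 92.5]
force: [-0.0, -0.1, -3.8]
gripper_width: 13.4
[ 0.29348485 -0.23835641 -2.38141076] [-0.00410593 -0.15180137 -0.00264608] [580.34191314  99.06994274 147.52925426]
```

View pics/s11z.png

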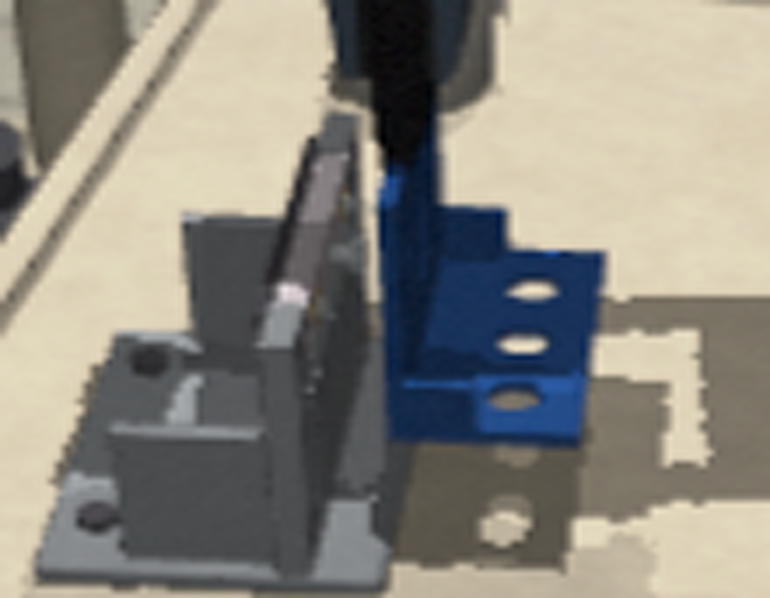

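```bash
python3 - <<'E'
from h import *
np.set_printoptions(precision=1,suppress=True)
H=lambda u,v:(190+u/7-.4,170+v/5.7-.4)
for p in[(531,290),(521,344),(512,398),(604,252)]: print(plane('side',*H(*p),67.5))
E
python3 -m creep '{"offset":[[0,0.006,0.0008],[0,0.003,0],[0,0.002,0],[0,0,0]],"rotation":[[0,0,0],[0,0,0],[0,0,0],[0,0,0]]}'
python3 -m creep '{"offset":[[0,0.001,0],[0,0.001,0],[0,0,0]],"rotation":[[0,0,0],[0,0,0],[0,0,0]]}'
```

```text
[551.2  73.2  67.5]
[550.  103.2  67.5]
[548.5 131.8  67.5]
[532.8  49.   67.5]
time_s: 15.45
ee_pos: [590.9, 99.4, 145.7]
ee_rot: [-180.0, 0.0, 92.5]
force: [-0.1, -0.3, -3.6]
gripper_width: 13.8
time_s: 15.82
ee_pos: [592.8, 99.5, 145.9]
ee_rot: [180.0, 0.0, 92.5]
force: [-0.6, -0.1, -2.3]
gripper_width: 14.1
```

```bash
python3 -m creep '{"offset":[[0,0,-0.0007],[0,0.001,0],[0,0,0]],"rotation":[[0,0,0],[0,0,0],[0,0,0]]}'
python3 -m creep '{"offset":[[0,0.001,0],[0,0,0]],"rotation":[[0,0,0],[0,0,0]]}'
```

```text
time_s: 16.2
ee_pos: [593.8, 99.6, 146.6]
ee_rot: [180.0, 0.0, 92.5]
force: [0.1, -0.2, -3.5]
gripper_width: 13.8
time_s: 16.45
ee_pos: [594.8, 99.6, 146.5]
ee_rot: [180.0, 0.0, 92.5]
force: [-0.3, 0.3, -2.1]
gripper_width: 13.8
```

Head is entering the hole: 3.7 mm past the head plane with no contact. I'll continue.

```bash
python3 -m creep '{"offset":[[0,0.001,0],[0,0.001,0],[0,0,0]],"rotation":[[0,0,0],[0,0,0],[0,0,0]]}'
python3 -m creep '{"offset":[[0,0.001,0],[0,0.001,0],[0,0,0]],"rotation":[[0,0,0],[0,0,0],[0,0,0]]}'
```

```text
time_s: 16.82
ee_pos: [596.8, 99.7, 146.5]
ee_rot: [180.0, 0.0, 92.5]
force: [0.5, -0.7, -3.3]
gripper_width: 13.9
time_s: 17.2
ee_pos: [597.9, 99.7, 146.4]
ee_rot: [-179.9, 0.0, 92.5]
force: [-1.5, -0.8, -1.9]
gripper_width: 13.6
```

```bash
python3 -m creep '{"offset":[[0,0.001,0],[0,0,0]],"rotation":[[0,0,0],[0,0,0]]}'
python3 -m creep '{"offset":[[0,0.001,0],[0,0,0]],"rotation":[[0,0,0],[0,0,0]]}'
```

```text
time_s: 17.45
ee_pos: [598.6, 99.8, 146.3]
ee_rot: [-179.9, 0.0, 92.5]
force: [-3.6, -0.6, -1.7]
gripper_width: 13.7
time_s: 17.7
ee_pos: [599.8, 99.8, 146.3]
ee_rot: [-179.9, 0.0, 92.5]
force: [-5.8, -0.0, -0.6]
gripper_width: 13.6
```

```bash
python3 -m creep '{"offset":[[0,0.001,0],[0,0,0]],"rotation":[[0,0,0],[0,0,0]]}'
python3 -m creep '{"offset":[[0,0.001,0],[0,0,0]],"rotation":[[0,0,0],[0,0,0]]}'
```

```text
time_s: 17.95
ee_pos: [600.5, 99.9, 146.3]
ee_rot: [-179.8, 0.0, 92.5]
force: [-6.2, -1.1, -0.9]
gripper_width: 14.2
time_s: 18.2
ee_pos: [601.2, 99.9, 146.3]
ee_rot: [-179.8, 0.0, 92.5]
force: [-6.2, -0.2, -0.3]
gripper_width: 13.9
```

```bash
python3 -m creep '{"offset":[[0,0.001,0],[0,0,0]],"rotation":[[0,0,0],[0,0,0]]}'

```

```text
time_s: 18.45
ee_pos: [601.8, 99.9, 146.3]
ee_rot: [-179.8, 0.0, 92.5]
force: [-7.3, 0.3, -0.0]
gripper_width: 14.1
```

```bash
python3 -m creep '{"offset":[[0,0.001,0],[0,0,0]],"rotation":[[0,0,0],[0,0,0]]}'
python3 - <<'E'
from h import *
s=snap('side','s12.png')
cv2.imwrite('pics/s12z.png',cv2.resize(s[170:275,190:300],None,fx=7,fy=5.7,interpolation=cv2.INTER_CUBIC)[:,:,::-1])
print(env.state()['force'],env.state()['torque'],env.state()['ee_pos'])
E
```

```text
time_s: 18.7
ee_pos: [601.9, 99.9, 146.1]
ee_rot: [-179.6, 0.0, 92.5]
force: [-8.4, 0.7, 0.7]
gripper_width: 13.9
[-8.68917673 -0.51732753  0.3003349 ] [-0.06146992  2.11578557 -0.08251156] [601.9629413   99.91259001 146.0674634 ]
```

View pics/s12z.png

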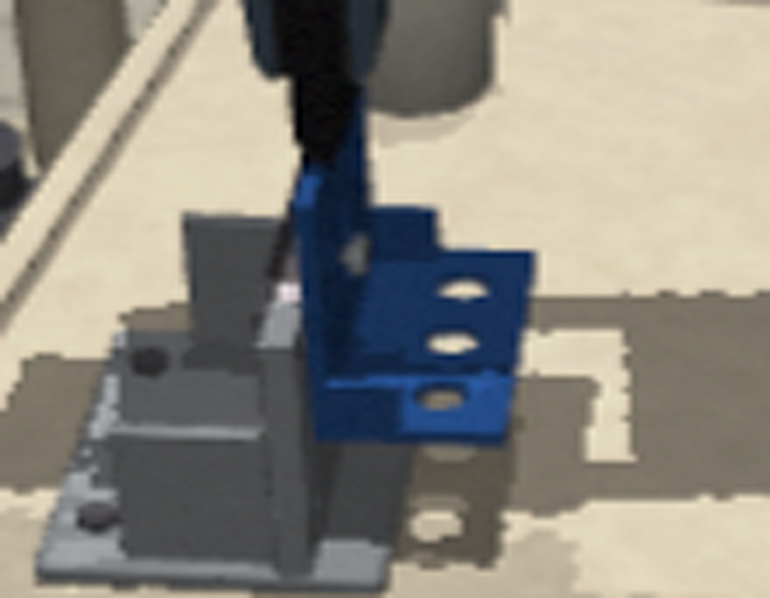

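```bash
python3 -m creep '{"offset":[[0,0.001,0],[0,0,0]],"rotation":[[0,0,0],[0,0,0]]}'
python3 -m creep '{"offset":[[0,0,0.001],[0,0,0.001],[0,0,0]],"rotation":[[0,0,0],[0,0,0],[0,0,0]]}'
```

```text
time_s: 19.0
ee_pos: [602.2, 99.9, 146.0]
ee_rot: [-179.5, 0.0, 92.5]
force: [-9.7, -1.2, 1.4]
gripper_width: 13.9
time_s: 19.38
ee_pos: [602.1, 99.9, 143.9]
ee_rot: [-179.5, 0.0, 92.5]
force: [-9.3, -0.6, 0.7]
gripper_width: 13.8
```

```bash
python3 -m creep '{"offset":[[0,0,0.001],[0,0,0.001],[0,0,0]],"rotation":[[0,0,0],[0,0,0],[0,0,0]]}'
python3 -m creep '{"offset":[[0,0,0.001],[0,0,0.001],[0,0,0]],"rotation":[[0,0,0],[0,0,0],[0,0,0]]}'
```

```text
time_s: 19.75
ee_pos: [602.1, 99.9, 141.9]
ee_rot: [-179.5, 0.0, 92.5]
force: [-8.9, -0.5, 0.7]
gripper_width: 13.9
time_s: 20.12
ee_pos: [602.1, 99.8, 139.9]
ee_rot: [-179.5, 0.0, 92.5]
force: [-9.3, 0.4, 2.1]
gripper_width: 13.8
```

```bash
python3 -m creep '{"offset":[[0,-0.001,0.001],[0,-0.001,0.001],[0,0,0.001],[0,0,0.001],[0,0,0]],"rotation":[[0,0,0],[0,0,0],[0,0,0],[0,0,0],[0,0,0]]}'
python3 -m creep '{"offset":[[0,0,0.001],[0,0,0.001],[0,0,0.001],[0,0,0]],"rotation":[[0,0,0],[0,0,0],[0,0,0],[0,0,0]]}'
```

```text
time_s: 20.75
ee_pos: [601.7, 99.9, 136.0]
ee_rot: [-179.7, 0.0, 92.5]
force: [-7.3, -0.5, -1.0]
gripper_width: 13.8
time_s: 21.25
ee_pos: [601.7, 99.9, 133.0]
ee_rot: [-179.7, 0.0, 92.5]
force: [-7.6, -0.5, -0.3]
gripper_width: 14.0
```

```bash
python3 -m creep '{"offset":[[0,0,0.001],[0,0,0.001],[0,0,0.001],[0,0,0]],"rotation":[[0,0,0],[0,0,0],[0,0,0],[0,0,0]]}'
python3 -m creep '{"offset":[[0,0,0.001],[0,0,0.001],[0,0,0]],"rotation":[[0,0,0],[0,0,0],[0,0,0]]}'
```

```text
time_s: 21.75
ee_pos: [601.5, 99.9, 129.6]
ee_rot: [-179.7, 0.0, 92.5]
force: [-6.5, -0.1, -2.3]
gripper_width: 13.9
time_s: 22.12
ee_pos: [601.6, 99.8, 127.0]
ee_rot: [-179.7, 0.0, 92.5]
force: [-6.1, -0.1, -6.2]
gripper_width: 14.4
```

```bash
python3 -m creep '{"offset":[[0,0,0.001],[0,0,0]],"rotation":[[0,0,0],[0,0,0]]}'
python3 -m creep '{"offset":[[0,0,0.001],[0,0,0]],"rotation":[[0,0,0],[0,0,0]]}'
```

```text
time_s: 22.38
ee_pos: [601.7, 99.8, 126.1]
ee_rot: [-179.7, 0.0, 92.4]
force: [-5.8, -0.8, -5.5]
gripper_width: 13.8
time_s: 22.62
ee_pos: [601.7, 99.8, 125.8]
ee_rot: [-179.7, 0.0, 92.4]
force: [-6.1, -0.8, -2.4]
gripper_width: 14.1
```

```bash
python3 -m creep '{"offset":[[0,0,0.001],[0,0,0]],"rotation":[[0,0,0],[0,0,0]]}'
python3 -m creep '{"offset":[[0,0,0.001],[0,0,0]],"rotation":[[0,0,0],[0,0,0]]}'
```

```text
time_s: 22.88
ee_pos: [601.7, 99.8, 125.3]
ee_rot: [-179.8, 0.0, 92.4]
force: [-7.8, -0.2, 0.7]
gripper_width: 13.6
time_s: 23.12
ee_pos: [601.8, 99.8, 124.6]
ee_rot: [-179.8, 0.0, 92.4]
force: [-7.7, -0.5, 1.2]
gripper_width: 13.5
```

```bash
python3 -m creep '{"offset":[[0,0,0.001],[0,0,0]],"rotation":[[0,0,0],[0,0,0]]}'
python3 - <<'E'
from h import *
s=snap('side','s13.png')
cv2.imwrite('pics/s13z.png',cv2.resize(s[170:275,190:300],None,fx=7,fy=5.7,interpolation=cv2.INTER_CUBIC)[:,:,::-1])
print(env.state()['force'],env.state()['torque'],env.state()['ee_pos'])
E
```

```text
time_s: 23.38
ee_pos: [601.8, 99.8, 124.4]
ee_rot: [-179.8, 0.0, 92.4]
force: [-8.9, -0.9, 5.5]
gripper_width: 13.6
[-8.28342068  0.32350698  5.50396079] [-0.27019009  1.98550213 -0.30880751] [601.78681974  99.80068175 124.44648421]
```

View pics/s13z.png

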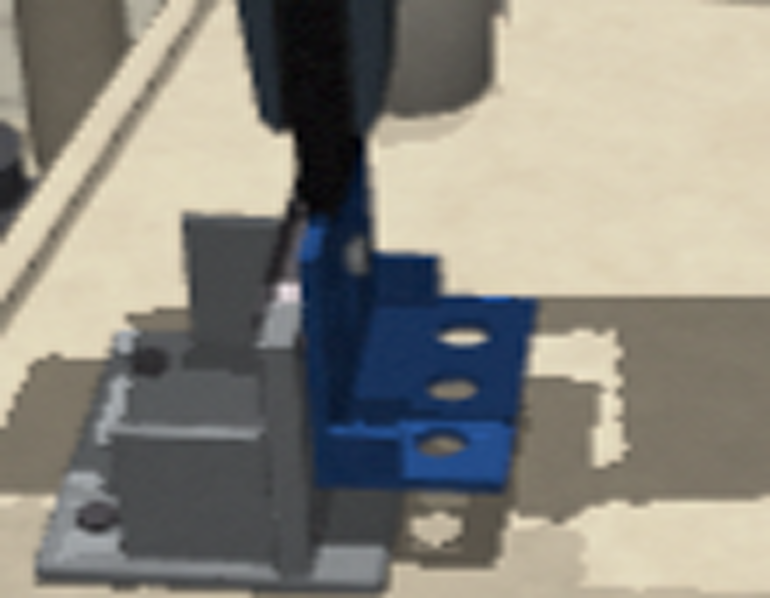

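```bash
python3 -m creep '{"offset":[[0,0,0.001],[0,0,0]],"rotation":[[0,0,0],[0,0,0]]}'
python3 -m creep '{"offset":[[0,0,0.001],[0,0,0]],"rotation":[[0,0,0],[0,0,0]]}'
```

```text
time_s: 23.68
ee_pos: [601.8, 99.8, 124.3]
ee_rot: [-179.8, 0.0, 92.4]
force: [-9.6, -1.2, 9.0]
gripper_width: 13.9
time_s: 23.92
ee_pos: [601.9, 99.8, 124.2]
ee_rot: [-179.9, 0.0, 92.4]
force: [-11.6, -0.1, 13.6]
gripper_width: 13.5
```

```bash
python3 -m creep '{"offset":[[0,-0.001,0],[0,-0.001,0],[0,0,0]],"rotation":[[0,0,0],[0,0,0],[0,0,0]]}'
python3 -m creep '{"offset":[[0,-0.001,0],[0,0,0]],"rotation":[[0,0,0],[0,0,0]]}'
```

```text
time_s: 24.3
ee_pos: [601.7, 99.8, 124.2]
ee_rot: [179.9, -0.0, 92.4]
force: [-7.1, -0.9, 10.4]
gripper_width: 13.8
time_s: 24.55
ee_pos: [601.6, 99.7, 124.1]
ee_rot: [179.8, 0.0, 92.4]
force: [-6.1, 0.1, 9.3]
gripper_width: 13.7
```

```bash
python3 -m creep '{"offset":[[0,-0.001,0],[0,-0.001,0],[0,0,0]],"rotation":[[0,0,0],[0,0,0],[0,0,0]]}'
python3 -m creep '{"offset":[[0,-0.001,0],[0,0,0]],"rotation":[[0,0,0],[0,0,0]]}'
```

```text
time_s: 24.92
ee_pos: [601.3, 99.7, 124.2]
ee_rot: [179.6, -0.0, 92.4]
force: [-1.8, -0.9, 7.8]
gripper_width: 14.2
time_s: 25.18
ee_pos: [601.0, 99.7, 124.2]
ee_rot: [179.5, -0.0, 92.4]
force: [-1.1, -0.4, 5.7]
gripper_width: 13.9
```

```bash
python3 - <<'E'
from h import *
s=snap('side','s14.png')
cv2.imwrite('pics/s14z.png',cv2.resize(s[150:275,190:310],None,fx=6.5,fy=4.8,interpolation=cv2.INTER_CUBIC)[:,:,::-1])
print(env.state()['force'],env.state()['torque'],env.state()['ee_pos'],env.state()['ee_rot'])
E
```

```text
[-0.1545012  -0.27868677  6.85841586] [-0.2453914   0.44363143 -0.25303811] [601.0305551  99.6780063 124.1735342] [ 1.79521708e+02 -6.35689633e-04  9.24396657e+01]
```

View pics/s14z.png

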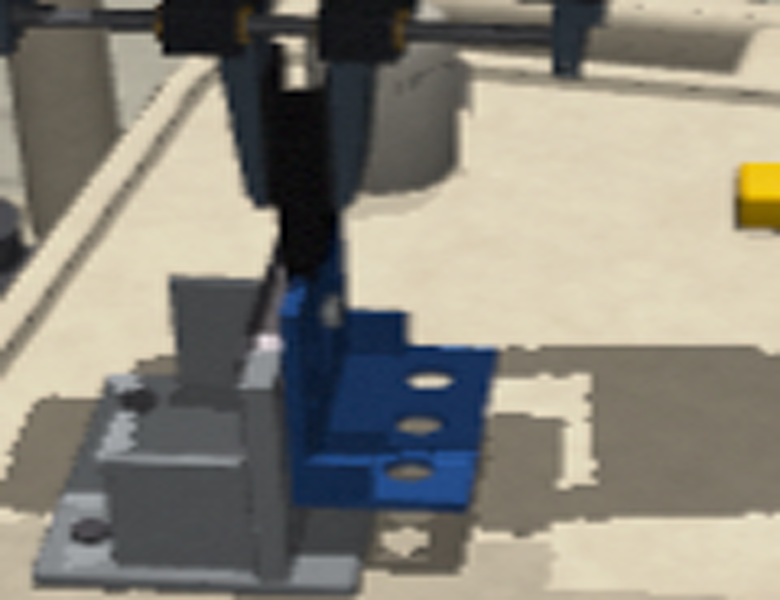

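```bash
python3 - <<'E'
from h import *
np.set_printoptions(precision=1,suppress=True)
A=lambda u,v:(190+u/7,170+v/5.7); B=lambda u,v:(190+u/6.5,150+v/4.8)
for f,p in [(A,(464,290)),(A,(451,343)),(A,(441,398))]: print('s12',[planeN('side',*f(*p),(0,y,0),(0,1,0)) for y in(103.4,)])
for f,p in [(B,(430,380)),(B,(418,426)),(B,(407,471))]: print('s14',[planeN('side',*f(*p),(0,y,0),(0,1,0)) for y in(103.4,)])
# white thresholds auto: hole centroid shift
p=np.array(B(331,310));q=np.array(A(357,255));print('screw px',q,p)
E
```

```text
s12 [array([565. , 103.4,  89.5])]
s12 [array([569.3, 103.4,  65.2])]
s12 [array([572.9, 103.4,  39.3])]
s14 [array([565.8, 103.4,  68.2])]
s14 [array([570.1, 103.4,  42.5])]
s14 [array([574.2, 103.4,  16.6])]
screw px [241.  214.7] [240.9 214.6]
```

```bash
python3 -m creep '{"offset":[[0,0,-0.001],[0,0,0]],"rotation":[[0,0,0],[0,0,0]]}'
python3 -m creep '{"offset":[[0,0,-0.001],[0,0,0]],"rotation":[[0,0,0],[0,0,0]]}'
```

```text
time_s: 25.48
ee_pos: [600.8, 99.8, 124.3]
ee_rot: [179.6, 0.0, 92.5]
force: [1.9, 0.1, 5.5]
gripper_width: 13.8
time_s: 25.72
ee_pos: [599.9, 99.9, 124.4]
ee_rot: [179.7, -0.0, 92.5]
force: [3.6, -0.3, 4.1]
gripper_width: 14.3
```

```bash
python3 -m creep '{"offset":[[0,0.001,-0.001],[0,0,0]],"rotation":[[0,0,0],[0,0,0]]}'

```

```text
time_s: 25.98
ee_pos: [599.8, 99.9, 124.5]
ee_rot: [179.9, -0.0, 92.5]
force: [5.8, 0.3, -0.1]
gripper_width: 14.3
```

```bash
python3 -m creep '{"offset":[[0,0.001,0],[0,0.001,0],[0,0,0]],"rotation":[[0,0,0],[0,0,0],[0,0,0]]}'

```

```text
time_s: 26.35
ee_pos: [600.0, 99.9, 124.4]
ee_rot: [-179.9, 0.0, 92.5]
force: [2.4, -0.0, 2.5]
gripper_width: 14.2
```

```bash
python3 -m creep '{"offset":[[0,0,0],[0,0,0],[0,0,0]],"rotation":[[0,0,0],[0,0,0],[0,0,0]]}' 0.5
python3 -m creep '{"offset":[[0,0,-0.01],[0,0,-0.03],[0,0,-0.04],[0,0,-0.04],[0,0,0]],"rotation":[[0,0,0],[0,0,0],[0,0,0],[0,0,0],[0,0,0]]}'
python3 - <<'E'
from h import *
s=snap('side','s15.png')
cv2.imwrite('pics/s15z.png',cv2.resize(s[150:275,190:310],None,fx=6.5,fy=4.8,interpolation=cv2.INTER_CUBIC)[:,:,::-1])
print(env.state()['force'],env.state()['ee_pos'],env.state()['gripper_width'])
E
```

```text
time_s: 26.72
ee_pos: [599.9, 99.9, 124.0]
ee_rot: [-179.9, 0.0, 92.5]
force: [-0.5, 0.4, 0.7]
gripper_width: 40.7
time_s: 27.35
ee_pos: [602.6, 100.2, 249.2]
ee_rot: [179.5, -0.1, 92.5]
force: [-0.7, 1.3, -0.7]
gripper_width: 45.5
[ 0.91886203 -0.30808836 -0.25215256] [601.38124586  99.97974922 246.5915033 ] 45.38907652418603
```

View pics/s15z.png

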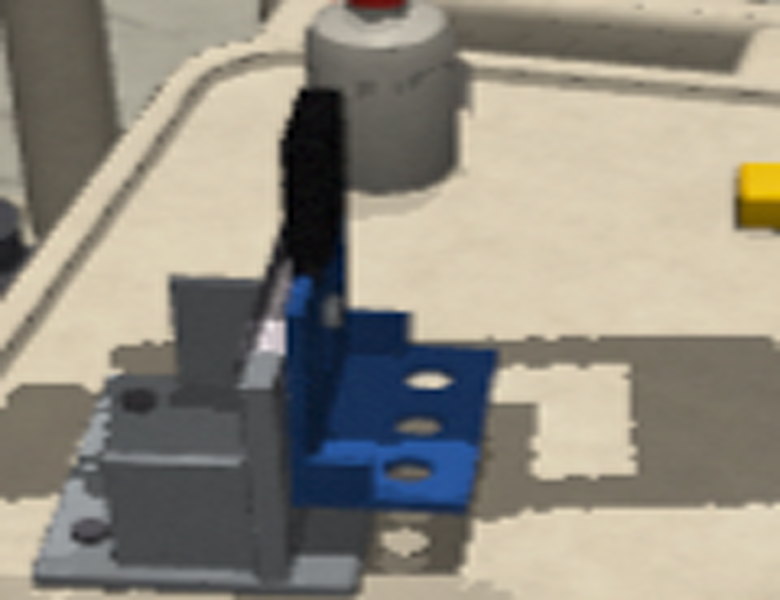

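```bash
python3 -m creep '{"offset":[[0,0,-0.04],[-0.05,-0.03,-0.01],[-0.05,-0.03,0],[-0.055,-0.03,0],[-0.055,-0.03,0]],"rotation":[[0,0,0],[0,0,0],[0,0,0],[0,0,0],[0,0,0]]}'
python3 -m creep '{"offset":[[-0.055,-0.03,0],[-0.055,-0.02,0],[0,0,0]],"rotation":[[0,0,0],[0,0,0],[0,0,0]]}'
python3 - <<'E'
from h import *
s=snap('side','s16.png');t=snap('top','t16.png')
a=cv2.resize(s[150:275,190:310],(400,420),interpolation=2);b=cv2.resize(t[130:230,210:305],(400,420),interpolation=2)
cv2.imwrite('pics/st16.png',np.hstack([a,b])[:,:,::-1])
cv2.imwrite('pics/t16f.png',t[:,:,::-1])
print(env.state()['ee_pos'],env.state()['force'])
E
```

```text
time_s: 28.02
ee_pos: [488.2, -116.1, 293.2]
ee_rot: [-179.9, -0.0, 92.5]
force: [0.8, -0.9, 0.4]
gripper_width: 45.4
time_s: 28.4
ee_pos: [442.8, -229.6, 293.2]
ee_rot: [-179.8, -0.0, 92.1]
force: [0.7, 1.1, 0.3]
gripper_width: 45.8
[ 444.26196852 -226.59579932  293.4582641 ] [0.08711196 0.51039942 0.16652595]
```

View pics/st16.png

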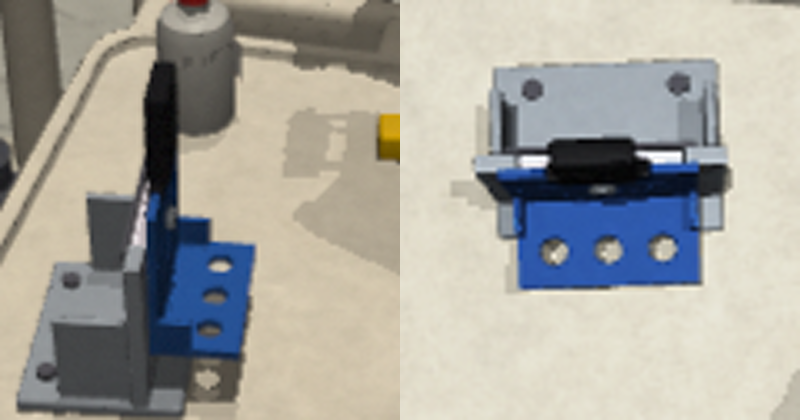

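View pics/t16f.png

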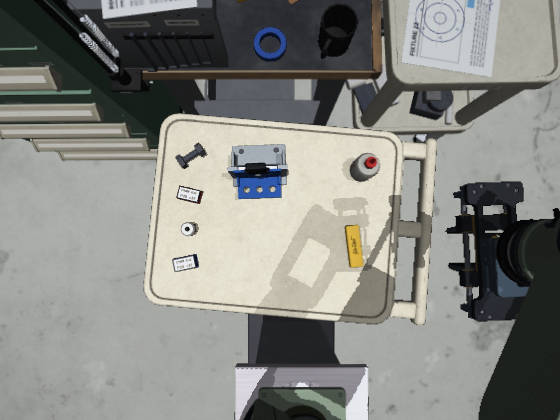

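```bash
python3 - <<'E'
from h import *
np.set_printoptions(precision=1,suppress=True)
s=cv2.imread('pics/s16.png');B=cv2.resize(s[190:265,215:280],None,fx=9,fy=7.9,interpolation=cv2.INTER_CUBIC);cv2.imwrite('pics/s16z.png',B)
t=cv2.imread('pics/t16.png');cv2.imwrite('pics/t16z.png',cv2.resize(t[155:205,220:300],None,fx=9.9,fy=9.9,interpolation=cv2.INTER_CUBIC))
E
```

```text
(no output)
```

View pics/s16z.png

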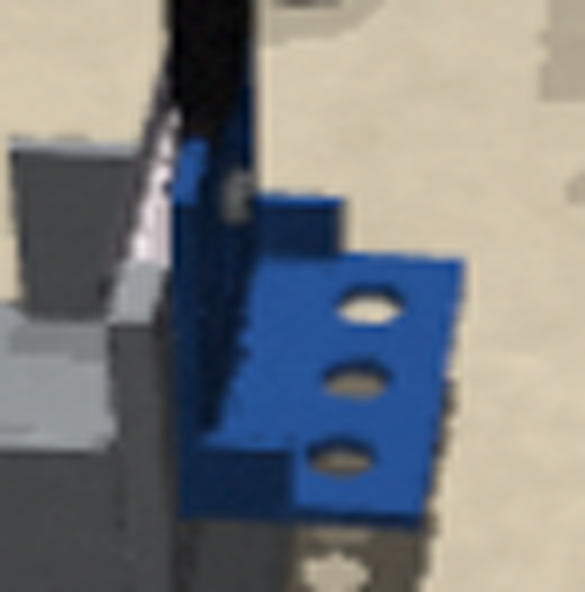

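View pics/t16z.png

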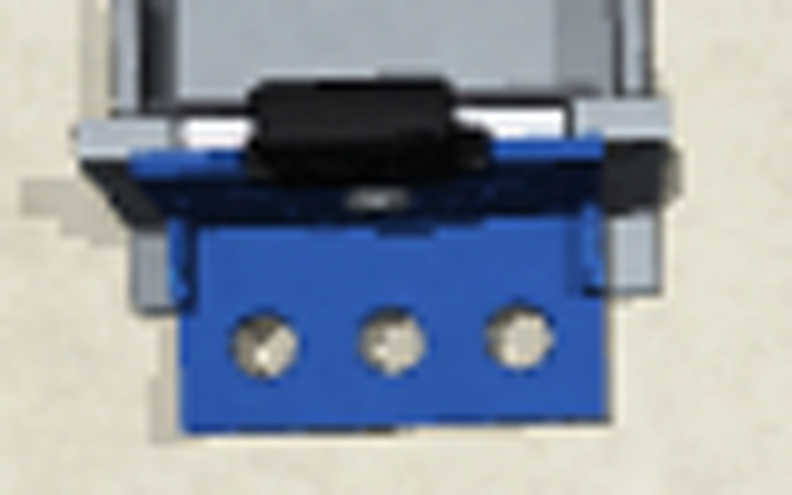

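```bash
python3 - <<'E'
from h import *
np.set_printoptions(precision=1,suppress=True)
S=lambda u,v:('side',215+u/9-.4,190+v/7.9-.4);T=lambda u,v:('top',220+u/9.9-.4,155+v/9.9-.4)
for n,s,t in[('screw',(237,196),(378,200)),('hole1',(369,305),(519,340)),('hole2',(356,382),(392,343)),('hole3',(340,457),(265,347)),('plate top L',(178,203),(133,168)),('panel topL',(113,322),(80,155))]:
    print(n,*tri([S(*s),T(*t)]))
E
```

```text
screw [595.2 100.5 100.5] [np.float64(0.5193575523241779), np.float64(0.5193575523243983)]
hole1 [571.4  70.   42.2] [np.float64(1.108401887731877), np.float64(1.1084018877318744)]
hole2 [570.3  99.9  41.4] [np.float64(0.647019763589486), np.float64(0.6470197635893026)]
hole3 [569.3 129.7  42.4] [np.float64(0.6494821286960873), np.float64(0.6494821286962378)]
plate top L [596.8 150.7 137.7] [np.float64(0.9669317125571958), np.float64(0.9669317125573504)]
panel topL [606.3 165.4 112.2] [np.float64(3.5116006710380145), np.float64(3.5116006710379617)]
```

```bash
python3 - <<'E'
from h import *
env.job_done(); print(env.state()['time_s'])
E
```

```text
the job is handed in; nothing more can be done
the job is handed in; nothing more can be done
```

The holder is hanging on the stand, pushed down to its hard stop, and the gripper has let go. I handed the job in at about 28.5 s of the 48 s.

**What I did:**
- **Grasp:** I took the holder by the black tab; the gripper width read 14 mm, which matches the tab.
- **Finding the screw:** I felt for the screw head from the front and then from above, each with a few newtons.
- **Fitting:** I passed the keyhole over the head and pressed the plate against the face at about 9 N. I then slid it down about 22 mm until it stopped hard.
- **Forces:** Pushing down at the stop, the force readings peaked at 13.6 N on the vertical and 11.6 N toward the stand. That is about 18 N including the roughly 3.5 N weight.

**Last checks:**
- The downward force reversed to a pull of about 6 N and then gave way, about 2 mm before the stop. I take that as the balls snapping in; the catches themselves could not be read or seen.
- After release the holder stayed level, parallel to the face and centred on the screw to within 1 mm. The other things on the cart look unmoved.

**What disagreed:**
- The fingertips looked about 35 mm higher in the side picture than the reported TCP height, so I set the grasp height by the picture.
- Travel from the entry position to the stop was about 22 mm instead of 20 mm, so I probably entered the keyhole about 2 mm high.
- From the final pictures the screw is 63 to 64.5 mm above the underside, where 62 mm was expected. That is within the measuring error, and it is on the fully-down side.
- The two cameras differed by about 6 mm in y, so I worked from differences within one view.

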